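Wedge the wobbly bench rack tight

ROBOT

A 6-joint arm with a two-finger parallel gripper is mounted at the origin on the work surface. World frame = base frame: x ahead of the robot, y to its left, z up, the work surface at z = 0. Lengths are in m, angles in rad, forces in N, time in s.
With the tool pointing down it reaches from about 0.35 to 0.775 m from the base axis. Payload 7.3 kg.
Tool frame: the origin (TCP) lies at the very end of the fingers, on their centre line; the grasp point (between the pads) lies 19 mm behind it; z points along the fingers, y is the direction in which the jaws open and shut (so a half turn about z gives the same grasp; the last joint's range is limited). The gripper opens to 92 mm and grips with 3 to 60 N. Pads are 19 mm wide; open, the fingers measure 130 mm over their backs; the gripper's body (75 mm by 190 mm) begins 47 mm behind the grasp point.
Start: joints at [-1.318, 0.342, 1.524, -0, 1.275, -0.146], TCP at [0.204, -0.484, 0.227] pointing down, gripper open.
Joint ranges: [-2.53, 2.53], [-0.77, 2.02], [0.04, 2.7], [-1, 4.14], [0.28, 2.66], [-3.11, 3.11]. Speed limits (rad/s): [2.57, 2.57, 3.14, 3.14, 3.14, 3.14].

INTERFACE

Orientations are given as [roll, pitch, yaw] about the fixed x, y, z axes, in that order (R = Rz(yaw) Ry(pitch) Rx(roll)).
In Python, from cell import robot gives the robot as it stands. The module is installed in compiled form; this text tells all that it offers.
- The arm moves only by the tool carry_out, never from a script. Its argument "series" is a list of rows, each an object with "jaw": the opening in per cent of the stroke, from 0 (shut) to 100 (fully open); "travel": the shift along the tool's x, y, z in units of 60 mm (1.0 is 60 mm), a list of three; "twist": the turn about the tool's z in units of 6 degrees (1.0 is 6 degrees). A call has 1 to 8 rows; each row shifts and turns the commanded pose from where the row before left it, along the tool's axes as they then stand; what a row does not reach is not made up. A row lasts 1/8 s, in which the tool goes at most 62.5 mm and 10.7 degrees, less where a joint would pass 70% of its speed; a pose out of reach is approached as far as the arm can. A call is refused whole if a number of a shift passes 1 or a number of a turn 1, either way. A call with a gripper value outside its range is refused whole. The fingers move at their own pace and stop on an object; "squeeze" is the grip in N (left out, the last holds). Time passes only in rows, so rows that do not move let the fingers close. It gives the time, the measured TCP pose, the force and the opening at its end, in the units of the state.
- robot.observe(): the state, without advancing time (a new reading comes with each control period).
- robot.read_camera(name): name is "scene" or "side" or "wrist"; returns the picture (480x640x3 uint8, blue, green, red); there is no depth.
- robot.calibration(name): a dict with "intrinsics" (3x3 intrinsics, pixels), "k1" (the pictures are not rectified: a ray, as slopes to the right and down, at radius r is drawn at 1 + k1 r^2 times it, then the intrinsics apply), "cam_to_world" (4x4, takes a point from camera to world coordinates); the wrist camera has in their place "tool_from_camera" (4x4, takes a point from camera to tool coordinates, whose origin is the TCP and whose axes are the flange's). Camera axes: x right, y up, looking along -z (the intrinsics and any distortion apply to the point x, -y, -z); pixel columns grow to the right and rows downward; lengths in m; the calibration is good to about 2 mm. A picture is of the moment at which its call begins: read the wrist's pose just before it. calibration takes no time and is no camera call.
- robot.hand_in(): hands the job in, once; it reports no verdict.
Trained networks look in the newest picture that a camera, given by its name, has taken for a name from the list of things; names that differ only in an ending like _2 or _b are one class to them, and where a whole thing is asked for, a point or a joint stands for the part that bears it (a point fixed in the world has none). Each returns a list of dicts, best first, with "score" (0 to 1); they miss things now and then, are a little off and sometimes report something else, mostly with a low value. They report only what shows in the picture. A call takes as long as a camera call. They do not tell look-alikes from the thing itself.
- robot.regions_of(camera, query): "pixels" (480x640 bool, what is visible of it) and "xy" ([column, row] in pixels, amid what is visible of it).
The state is a dict: "time": time; "qpos": joint angles; "qvel": joint speeds; "joint_efforts": joint torques, N m; "tool_pos": TCP position; "tool_rot": TCP orientation; "contact_force": force on the tool from outside, world axes, zero at the start; "torque": the same for the moment, N m; "opening": finger opening in m.
Only numpy, scipy, OpenCV 4.12 (cv2) and the standard library are available. Lean on these libraries where they do the work, as an engineer would, in place of code of your own. Each camera call takes 0.05 s, during which the arm holds its last target. There are 200 camera calls.

TASK

The wire bench rack wobbles because its right front leg has lost its foot. With the mallet from the mat, tap the wooden wedge that is started under that leg further in, with three or more separate light taps, until it stops advancing and sits tight; keep the gripper off the wedge. Then lay the mallet flat on the mat again, and leave everything else where it stands.

Things in the scene. Friction and masses are not known exactly. Their poses are not given: they have to be found in the camera images.
- rack: Bench rack: white wire shelf, 522 mm along y by 303 along x, underside 240 mm up, on four chrome legs of 22 mm diameter. Origin: on the bench, midway between the two front legs (at y = +-220; rear legs at x = +150). x to its back, y to its left, z up. The shelf overhangs the front legs: front edge at x = -109, ends at y = +-261; posts end at 326. Stock stands on it at y > -20. It is fixed, save for the lift of its right end.
- leg_end (a point): Lowest point of the right front leg (rack x 0, y -220), a dome of 11 mm radius, 14 mm above the bench; the other legs stand on levelling feet. That corner rests with about 6 N; once that is overcome it yields about 0.025 mm per N.
- wedge: Loose hardwood wedge, 45 g, 100 mm long (its y), 34 wide (x), 5 thick at the toe (-y end), rising evenly to 29 at the butt (+y end). Origin: middle of its underside. It lies along the rack's y, toe just under the leg, butt towards the rack's middle; it must go towards its own -y. It nips with the butt 62 mm from the leg's axis and stops, tight, 4 to 11 mm further, under taps of some 15 to 40 N.
- wedge_butt (a point): Middle of the wedge's butt face (34 mm wide, 29 high), the face to tap: 14.5 mm above the bench, 50 mm from the wedge's origin along its +y.
- mallet: Loose soft-faced mallet, about 240 g, lying on the mat, head away from the robot. Origin: under the middle of its head. Head: a barrel 84 mm long along its y, 32 diameter, a flat face at each end (y = +-42). Handle along -x, centre 16 mm above the origin, 20 mm wide (y), 24 high, to x = -116, then a butt 22 wide, 32 high, to x = -140.
- mallet_head (a point): Centre of the mallet's head, 16 mm above its origin; the striking faces lie 42 mm either way along the mallet's y.
- mallet_grip (a point): Centre of the handle 55 mm behind the head's centre, 20 mm wide: a good place to hold it, with the gripper leaning back by some 40 deg so that it fits under the shelf. Held much farther back it twists in the fingers.
- mat: Fixed flat black rubber mat on the bench, right of the robot: 250 mm along x, 200 along y, 3 thick. Origin: middle of its underside. A fixed centrifuge, 195 mm high, stands 30 mm or more beyond its far (+x) edge, to the right.
- wrench: Loose steel spanner 150 mm long lying along the mat's x near its right (-y) edge, 8 mm high. Leave alone. Origin at its middle.
- tube_rack: White wire rack of tan-capped tubes, 85 x 190 mm, 107 high, left of the robot. Leave alone. Origin under its middle.
- reagent: Amber bottle, 64 mm diameter, 130 high, standing under the shelf behind the line of the front legs. Leave alone. Origin under its middle.
- wash: White plastic bottle, 54 mm diameter, 120 high, between mat, rack and centrifuge. Leave alone. Origin under its middle.
- dishes: Stack of clear dishes, 91 mm diameter, 58 high, on the bench between rack and centrifuge, behind the white bottle. Leave alone. Origin under its middle.
- beaker: Glass beaker, 70 mm diameter, 90 high, near the rack's left front leg. Leave alone. Origin under its middle.
Things that resemble listed ones, but are neither listed nor needed, are in the scene too. There is more than one size of the mallet; the one meant has the size given above.

How it is judged:
On the way, in this order (a step that is already met when the one before it is completed fails the run):
1. the mallet is taken from the mat in the fingers (contact force between the fingers and mallet above 1 N and distance of mallet_head from where it was at the start of the episode above 0.06 m), for 0.1 s.
2. first tap: the mallet strikes the wedge (contact force between mallet and wedge above 0.5 N).
3. the mallet is drawn back off the wedge (contact force between mallet and wedge below 0.05 N), for 0.1 s.
4. second tap: the mallet strikes the wedge (contact force between mallet and wedge above 0.5 N).
5. the mallet is drawn back off the wedge (contact force between mallet and wedge below 0.05 N), for 0.1 s.
6. third tap: the mallet strikes the wedge (contact force between mallet and wedge above 0.5 N).
7. the mallet is off the wedge and the wedge sits tight under the leg (contact force between mallet and wedge below 0.05 N and contact force between wedge and rack above 10 N and x of leg_end in the frame of wedge between -0.012 and 0.012 m and angle between the y axis of wedge and the y axis of rack, either way round below 0.21 rad and angle between wedge's own z axis and vertical below 0.06 rad), for 0.2 s.
At the end, for the whole second after the job is handed in: The wedge lies flat and square (12 deg) under the leg, leg within 12 mm of its centreline, pressed by the leg with over 10 N; the mallet rests flat on the mat, the middle of its head and its grip point within the mat's outline; both at rest (contact force between wedge and rack above 10 N and x of leg_end in the frame of wedge between -0.012 and 0.012 m and angle between the y axis of wedge and the y axis of rack, either way round below 0.21 rad and angle between wedge's own z axis and vertical below 0.06 rad and x of mallet_head in the frame of mat between -0.125 and 0.125 m and y of mallet_head in the frame of mat between -0.1 and 0.1 m and z of each of mallet_head, mallet_grip in the frame of mat below 0.027 m and x of mallet_grip in the frame of mat between -0.125 and 0.125 m and y of mallet_grip in the frame of mat between -0.1 and 0.1 m and linear speed of each of mallet, wedge below 0.02 m/s); the robot touches nothing.
It fails at once if the gripper or arm touches the wedge (contact force between any of the fingers, the arm and wedge above 1 N).
It fails at once if a blow of more than 100 N on the wedge, not a light tap (contact force between mallet and wedge above 100 N).
It fails at once if a bystander is moved by more than 30 mm (distance of any of tube_rack, reagent, wash, dishes, beaker, wrench from where it was at the start of the episode above 0.03 m).
It also fails if it takes over 54 s, if anything falls off the work surface, if the arm or the gripper's body presses on something with over 40 N, if the wrist force passes 120 N, or if a joint passes its speed limit or range.

## Working session

There is one attempt and no reset: what is moved stays moved. The work goes in short steps, Python scripts to look and compute and a tool call to move; the robot and the scene stay as the last step left them, time stands still between calls to the robot, and variables do not carry over. Pictures are saved under pics/ and viewed, about 8 in all and at most 12, crops included, and the job is handed in when it is done.

Besides the shell and the picture viewer there is one more tool, called after "Emit:" as name(argument=value, ...), one argument or row to a line, values as JSON. carry_out: Moves the arm, as the interface text tells. Its arguments: {"type":"object","properties":{"series":{"type":"array"},"squeeze":{"type":"number"}},"required":["series"]}

```bash
mkdir -p pics
cat > h.py <<'E'
import numpy as np, cv2
from cell import robot
from scipy.spatial.transform import Rotation as R
def cal(n):
    c=robot.calibration(n); K=np.array(c["intrinsics"]); k=c["k1"]
    if n=="wrist":
        s=robot.observe(); T=np.eye(4); T[:3,:3]=R.from_euler('xyz',s["tool_rot"]).as_matrix(); T[:3,3]=s["tool_pos"]
        return K,k,T@np.array(c["tool_from_camera"])
    return K,k,np.array(c["cam_to_world"])
def proj(C,P):
    K,k,T=C; p=(np.atleast_2d(P)-T[:3,3])@T[:3,:3]
    s=np.c_[p[:,0],-p[:,1]]/-p[:,2:3]; s=s*(1+k*(s**2).sum(1,keepdims=True))
    return s@K[:2,:2].T+K[:2,2]
def ray(C,uv,z):
    K,k,T=C; d=(np.atleast_2d(uv).astype(float)-K[:2,2])@np.linalg.inv(K[:2,:2]).T; s=d.copy()
    for _ in range(20): s=d/(1+k*(s**2).sum(1,keepdims=True))
    v=np.c_[s[:,0],-s[:,1],-np.ones(len(s))]@T[:3,:3].T
    return T[:3,3]+v*((z-T[2,3])/v[:,2:3])
E
python3 - <<'E'
from h import *
s=robot.observe(); print(s)
for n in("scene","side","wrist"):
    C=cal(n); cv2.imwrite(f"pics/{n}0.png",robot.read_camera(n)); print(n,C[2].round(3).tolist(),C[0].round(0).tolist(),C[1])
    for q in("mallet","wedge","mat","rack","wash","reagent"):
        for r in robot.regions_of(n,q)[:3]:
            print(q,round(r["score"],2),np.round(r["xy"]),int(r["pixels"].sum()),ray(C,r["xy"],0.015).round(3)[0])
E
```

```text
{'time': 0.0, 'qpos': array([-1.31797033e+00,  3.42727298e-01,  1.52501598e+00,  2.21185529e-05,
        1.27539873e+00, -1.45960605e-01]), 'qvel': array([ 4.45279995e-04, -1.06084486e-03,  5.03416214e-04, -1.16953306e-03,
        4.61272541e-05, -6.37812179e-04]), 'joint_efforts': array([ 8.18914286e-04, -4.31237590e+01, -2.44215095e+01,  7.18236342e-02,
        5.59822388e-02, -1.62210345e-04]), 'tool_pos': array([ 0.2038009 , -0.48338799,  0.22604295]), 'tool_rot': array([-3.14006285e+00, -2.46268684e-04,  3.98779962e-01]), 'contact_force': array([-0.76125933, -0.03093244,  0.89108529]), 'torque': array([-0.00707503, -0.0034596 ,  0.00210877]), 'opening': 0.09169168475313541}
scene [[0.917, -0.378, 0.125, 0.73], [0.398, 0.87, -0.292, -0.521], [0.002, 0.317, 0.948, 1.545], [0.0, 0.0, 0.0, 1.0]] [[595.0, 0.0, 321.0], [0.0, 595.0, 234.0], [0.0, 0.0, 1.0]] -0.09170138513828735
mallet 0.89 [250. 284.] 773 [ 0.41  -0.252  0.015]
mallet 0.56 [216. 387.] 497 [ 0.445 -0.527  0.015]
wedge 0.76 [350. 226.] 283 [0.59  0.004 0.015]
mat 0.69 [229. 291.] 5526 [ 0.368 -0.291  0.015]
rack 0.85 [43
[... 422 characters left out ...]
.252  0.015]
wedge 0.65 [229. 236.] 499 [ 0.407 -0.254  0.015]
wedge 0.56 [342. 275.] 509 [0.606 0.007 0.015]
mat 0.98 [211. 229.] 2672 [ 0.37  -0.301  0.015]
mat 0.38 [340. 273.] 414 [0.595 0.004 0.015]
rack 0.85 [465. 201.] 20306 [0.347 0.412 0.015]
wash 0.91 [229. 267.] 983 [ 0.533 -0.253  0.015]
reagent 0.8 [462. 288.] 1410 [0.692 0.265 0.015]
wrist [[0.387, 0.876, 0.286, 0.283], [-0.922, 0.368, 0.121, -0.449], [0.0, -0.31, 0.951, 0.385], [0.0, 0.0, 0.0, 1.0]] [[419.0, 0.0, 320.0], [0.0, 419.0, 244.0], [0.0, 0.0, 1.0]] -0.10141738329704278
mallet 0.42 [493.   3.] 116 [ 0.419 -0.547  0.015]
mat 0.8 [159.  35.] 15422 [ 0.288 -0.303  0.015]
rack 0.67 [157.  37.] 15499 [ 0.286 -0.301  0.015]
```

View pics/scene0.png

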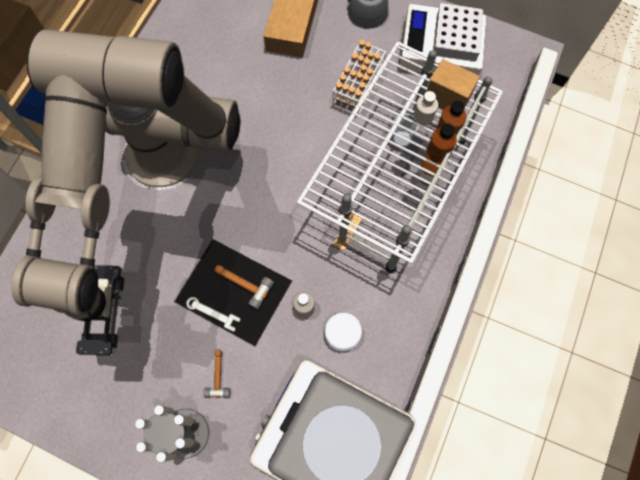

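View pics/side0.png

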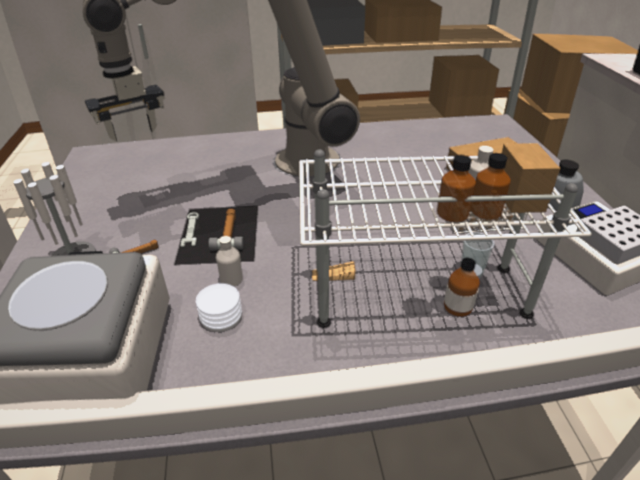

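The scene view shows the mallet on the mat, with its head at about (262,292) and handle to (217,268). The smaller look-alike lies off the mat at (217,375). The wedge is at about (348,230) in scene and (335,272) in side. Next I'll zoom in.

Run:
```python
from h import *
a=cv2.imread("pics/scene0.png");b=cv2.imread("pics/side0.png")
A=cv2.resize(a[190:265,305:405],(800,600)[:2] and (400,300),interpolation=cv2.INTER_CUBIC)
M=cv2.resize(a[255:315,200:280],(400,300),interpolation=cv2.INTER_CUBIC)
B=cv2.resize(b[255:330,290:390],(400,300),interpolation=cv2.INTER_CUBIC)
D=cv2.resize(b[135:210,280:380],(400,300),interpolation=cv2.INTER_CUBIC)
cv2.imwrite("pics/z1.png",np.vstack([np.hstack([A,M]),np.hstack([B,D])]))
```

```text
(no output)
```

View pics/z1.png

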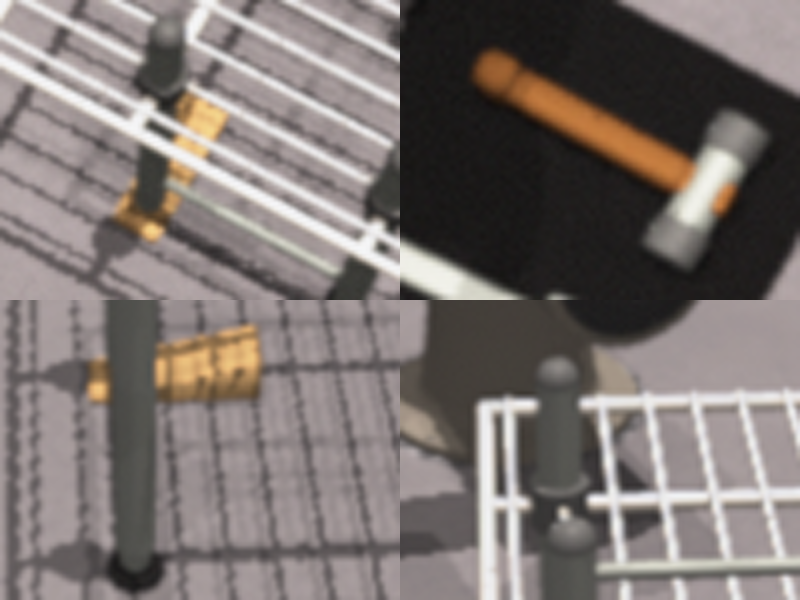

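The crops show the leg base at scene (342,242), the wedge toe corners at (334,244) and (343,250), and the butt top corners at (353,214) and (362,218). In side view the wedge bottom runs from (312.5,280) to (354.5,279.5). I'll fit poses from these points.

```bash
cat > fit.py <<'E'
from h import *
from scipy.optimize import least_squares
def fit(obs,p0):
    # obs: (cam, uv, local point); p=(x,y,yaw)
    def f(p):
        c,s=np.cos(p[2]),np.sin(p[2]); o=[]
        for C,uv,P in obs:
            w=[p[0]+c*P[0]-s*P[1],p[1]+s*P[0]+c*P[1],P[2]]; o.append(proj(C,w)[0]-uv)
        return np.ravel(o)
    r=least_squares(f,p0,loss='soft_l1'); return r.x,f(r.x).reshape(-1,2)
E
python3 - <<'E'
from fit import *
S,D=cal("scene"),cal("side")
z=.324
obs=[(S,(347.5,196),(0,-.22,z)),(S,(431,57),(0,.22,z)),(S,(487,82),(.15,.22,z)),(S,(404,231),(.15,-.22,z)),
 (D,(319.5,152),(0,-.22,z)),(D,(322.5,191),(.15,-.22,z)),(D,(568,165),(.15,.22,z)),(D,(323,320),(.15,-.22,0.01)),(D,(527,313),(.15,.22,0.01)),(S,(342.5,242),(0,-.22,.014))]
p,r=fit(obs,[.6,.15,0]); print("rack",p.round(4),r.round(1).tolist())
c,s=np.cos(p[2]),np.sin(p[2]); leg=p[:2]+[s*.22,-c*.22]; print("leg",leg)
o=[(S,(333.8,243.8),(-.017,-.05,0.003)),(S,(343,250),(.017,-.05,0.)),(S,(353.3,213.8),(-.017,.05,.029)),(S,(362,218),(.017,.05,.029)),
 (D,(312.5,280),(.017,-.05,0)),(D,(355,280),(.017,.05,0)),(D,(354.5,262),(.005,.05,.029))]
w,r=fit(o,[.59,0,p[2]]); print("wedge",w.round(4),r.round(1).tolist())
b=w[:2]+[-np.sin(w[2])*.05,np.cos(w[2])*.05]; print("butt",b, "dist to leg",np.linalg.norm(b-leg))
o=[(S,(269,281),(0,.042,.02)),(S,(254,304.6),(0,-.042,.02)),(S,(215.6,268.6),(-.14,0,.02)),(D,(243,243),(0,.042,.02))]
m,r=fit(o,[.46,-.25,0]); print("mallet",m.round(4),r.round(1).tolist())
for n,C in(("scene",S),("side",D)):
  for q in("mat","wash","wrench","dishes","reagent","beaker"):
    k=robot.regions_of(n,q)
    if k:
        print(n,q,round(k[0]["score"],2),k[0]["xy"],ray(C,k[0]["xy"],{"mat":.003,"wash":.06,"wrench":.006,"dishes":.03,"reagent":.06,"beaker":.04}[q]).round(3)[0])
        if q=="mat":
            bx=cv2.boxPoints(cv2.minAreaRect(np.argwhere(k[0]["pixels"])[:,::-1].astype(np.float32))); print(ray(C,bx,.003)[:,:2].round(3).tolist())
E
```

```text
rack [ 0.6072  0.1761 -0.1005] [[-1.2, 1.1], [0.6, -5.0], [0.4, -3.8], [2.8, -2.6], [-2.0, -0.5], [-1.3, 0.9], [3.0, 20.2], [-0.6, 0.6], [-1.0, -1.7], [-1.0, -1.7]]
leg [ 0.5851531  -0.04277409]
wedge [ 0.5889 -0.0107 -0.1369] [[-1.4, -0.2], [0.1, 0.1], [-1.8, -2.9], [0.3, -1.0], [-0.8, 1.4], [-0.3, 0.9], [0.3, 6.1]]
butt [0.59570815 0.03879794] dist to leg 0.082252083968648
mallet [ 0.4489 -0.2598 -0.0636] [[0.3, -2.8], [-0.2, 1.4], [0.0, -0.1], [-0.3, -0.0]]
scene mat 0.69 [228.9, 290.9] [ 0.365 -0.289  0.003]
[[0.243, -0.376], [0.248, -0.171], [0.506, -0.196], [0.493, -0.396]]
scene wash 0.6 [304.4, 305.9] [ 0.571 -0.256  0.06 ]
scene wrench 0.97 [216.4, 313.4] [ 0.362 -0.357  0.006]
scene dishes 0.66 [341.1, 332.0] [ 0.681 -0.275  0.03 ]
scene reagent 0.62 [425.2, 172.3] [0.724 0.215 0.06 ]
scene beaker 0.82 [405.9, 130.7] [0.629 0.325 0.04 ]
side mat 0.98 [211.1, 228.9] [ 0.352 -0.303  0.003]
[[0.231, -0.415], [0.262, -0.179], [0.513, -0.185], [0.489, -0.388]]
side wash 0.91 [228.9, 266.7] [ 0.588 -0.247  0.06 ]
side wrench 0.58 [189.6, 230.6] [ 0.355 -0.36   0.006]
side dishes 0.62 [218.5, 305.9] [ 0.678 -0.273  0.03 ]
side reagent 0.8 [461.5, 288.4] [0.736 0.239 0.06 ]
side beaker 0.79 [480.6, 252.4] [0.605 0.342 0.04 ]
```

Emit:
carry_out(
  series=[
    {"jaw":100,"travel":[0,0,-1],"twist":1},
    {"jaw":100,"travel":[0,0,-1],"twist":1},
    {"jaw":100,"travel":[0,0,-1],"twist":1},
    {"jaw":100,"travel":[0,0,-1],"twist":1},
    {"jaw":100,"travel":[0,0,-1],"twist":0.4},
    {"jaw":100,"travel":[0.5,-0.8,0],"twist":0},
    {"jaw":100,"travel":[0.5,-0.8,0],"twist":0},
    {"jaw":100,"travel":[0.5,-0.8,0],"twist":0},
  ],
)

```text
time: 2.65
tool_pos: [0.3033, -0.3443, 0.5267]
tool_rot: [3.141, -0.0, -0.063]
contact_force: [-0.3, -0.9, 0.8]
opening: 0.0917
```

Emit:
carry_out(
  series=[
    {"jaw":100,"travel":[0.5,-0.8,0],"twist":0},
    {"jaw":100,"travel":[0.5,-0.8,0],"twist":0},
    {"jaw":100,"travel":[0.5,-0.8,0],"twist":0},
    {"jaw":100,"travel":[0.5,-0.8,0],"twist":0},
    {"jaw":100,"travel":[0.5,-0.8,0],"twist":0},
    {"jaw":100,"travel":[0.5,-0.8,0],"twist":0},
  ],
)

```text
time: 3.4
tool_pos: [0.5008, -0.0676, 0.5269]
tool_rot: [3.141, -0.0, -0.062]
contact_force: [-0.2, -0.4, 1.1]
opening: 0.0919
```

```bash
python3 -c "
from h import *
s=robot.observe(); print(s['time'],s['qpos'].round(3),s['tool_pos'].round(3),s['tool_rot'].round(3))"
```

```text
3.4 [-0.286  0.284  0.8   -0.     2.056  1.347] [ 0.501 -0.068  0.527] [ 3.141 -0.    -0.062]
```

Emit:
carry_out(
  series=[
    {"jaw":100,"travel":[0.9,-0.4,0],"twist":0},
    {"jaw":100,"travel":[0.9,-0.4,0],"twist":0},
    {"jaw":100,"travel":[0.9,-0.4,0],"twist":0},
    {"jaw":100,"travel":[0.9,-0.4,0],"twist":0},
    {"jaw":100,"travel":[0.9,-0.2,0],"twist":0},
    {"jaw":100,"travel":[0.9,0,0],"twist":0},
  ],
)

```text
time: 4.15
tool_pos: [0.5529, 0.0108, 0.5344]
tool_rot: [-3.101, 0.282, -0.055]
contact_force: [-0.2, -0.7, 0.6]
opening: 0.092
```

```bash
python3 -c "
from h import *
s=robot.observe(); print(s['time'],s['qpos'].round(3),s['tool_pos'].round(3),s['tool_rot'].round(3))"
```

```text
4.15 [-0.13   0.733  0.036  0.042  2.656  1.536] [0.553 0.011 0.534] [-3.101  0.282 -0.055]
```

```bash
cat > st.py <<'E'
from h import *
s=robot.observe(); M=R.from_euler('xyz',s['tool_rot']).as_matrix()
print(round(s['time'],2),'q',s['qpos'].round(3),'p',s['tool_pos'].round(4),'rot',s['tool_rot'].round(3),'z',M[:,2].round(3),'y',M[:,1].round(3),'F',s['contact_force'].round(1),s['opening'].round(4))
open('log.txt','a').write(repr([s['qpos'].tolist(),s['tool_pos'].tolist(),s['tool_rot'].tolist()])+'\n')
E
cat > log.txt <<'E'
[[-1.31797033e+00,3.42727298e-01,1.52501598e+00,2.21185529e-05,1.27539873e+00,-1.45960605e-01],[0.2038009,-0.48338799,0.22604295],[-3.14006285,-2.46268684e-04,3.98779962e-01]]
[[-0.286,0.284,0.8,0,2.056,1.347],[0.501,-0.068,0.527],[3.141,0,-0.062]]
E
python3 st.py
```

```text
Traceback (most recent call last):
  File "st.py", line 3, in <module>
    print(round(s['time'],2),'q',s['qpos'].round(3),'p',s['tool_pos'].round(4),'rot',s['tool_rot'].round(3),'z',M[:,2].round(3),'y',M[:,1].round(3),'F',s['contact_force'].round(1),s['opening'].round(4))
                                                                                                                                                                                    ^^^^^^^^^^^^^^^^^^
AttributeError: 'float' object has no attribute 'round'
```

Emit:
carry_out(
  series=[
    {"jaw":100,"travel":[-1,0,0],"twist":0},
  ],
)

```text
time: 4.28
tool_pos: [0.5223, 0.0102, 0.5341]
tool_rot: [-3.099, 0.308, -0.058]
contact_force: [2.2, -0.2, 0.2]
opening: 0.0919
```

```bash
python3 st.py
```

```text
Traceback (most recent call last):
  File "st.py", line 3, in <module>
    print(round(s['time'],2),'q',s['qpos'].round(3),'p',s['tool_pos'].round(4),'rot',s['tool_rot'].round(3),'z',M[:,2].round(3),'y',M[:,1].round(3),'F',s['contact_force'].round(1),s['opening'].round(4))
                                                                                                                                                                                    ^^^^^^^^^^^^^^^^^^
AttributeError: 'float' object has no attribute 'round'
```

Emit:
carry_out(
  series=[
    {"jaw":100,"travel":[-1,0,0.3],"twist":0},
  ],
)

```text
time: 4.4
tool_pos: [0.4637, 0.0148, 0.5463]
tool_rot: [-3.1, 0.289, -0.058]
contact_force: [0.2, -0.6, 3.9]
opening: 0.0918
```

```bash
python3 st.py
python3 - <<'E'
import numpy as np, ast
from scipy.optimize import least_squares
from scipy.spatial.transform import Rotation as R
D=[ast.literal_eval(l) for l in open('log.txt')]
def fk(p,q):
    h,a0,d,a2,a3,b3,off,L,e=p
    Rz=lambda t:R.from_euler('z',t).as_matrix(); Ry=lambda t:R.from_euler('y',t).as_matrix()
    A=Rz(q[0]); x=np.array([0,0,h])+A@[a0,d,0]; A=A@Ry(q[1]); x=x+A@[off,0,a2]; A=A@Ry(q[2]); x=x+A@[b3,0,a3]; A=A@Rz(q[3])@Ry(q[4]); x=x+A@[e,0,L]
    return x
f=lambda p:np.ravel([fk(p,q)-np.array(x) for q,x,_ in D])
r=least_squares(f,[.2,0,.07,.4,.38,0,0,.25,0]); print(r.x.round(3),f(r.x).reshape(-1,3).round(4).tolist())
E
```

```text
[ 1.015  0.253  0.076  1.185  0.362  0.089 -0.008  1.717  0.441] [[-0.0001, -0.0, -0.0], [0.0, 0.0001, -0.0]]Traceback (most recent call last):
  File "st.py", line 3, in <module>
    print(round(s['time'],2),'q',s['qpos'].round(3),'p',s['tool_pos'].round(4),'rot',s['tool_rot'].round(3),'z',M[:,2].round(3),'y',M[:,1].round(3),'F',s['contact_force'].round(1),s['opening'].round(4))
                                                                                                                                                                                    ^^^^^^^^^^^^^^^^^^
AttributeError: 'float' object has no attribute 'round'
```

```bash
sed -i "s/s\['opening'\].round(4)/round(s['opening'],4)/" st.py
cat > fk.py <<'E'
import numpy as np, ast
from scipy.optimize import least_squares
from scipy.spatial.transform import Rotation as R
D=[ast.literal_eval(l) for l in open('log.txt')]
Rz=lambda t:R.from_euler('z',t).as_matrix(); Ry=lambda t:R.from_euler('y',t).as_matrix()
def fk(p,q):
    h,a0,d,a2,a3,b3,L,e=p
    A=Rz(q[0]); x=np.array([0,0,h])+A@[a0,d,0]; A=A@Ry(q[1]); x=x+A@[0,0,a2]; A=A@Ry(q[2]); x=x+A@[b3,0,a3]; A=A@Rz(q[3])@Ry(q[4]); x=x+A@[e,0,L]
    return x
p0=np.array([.2,0,.07,.4,.38,0,.25,0])
f=lambda p:np.ravel([fk(p,q)-np.array(x) for q,x,_ in D])
def calib():
    return least_squares(lambda p:np.r_[f(p),1e-3*(p-p0)],p0).x
if __name__=="__main__":
    p=calib(); print(p.round(3),f(p).reshape(-1,3).round(4).tolist())
E
python3 st.py
```

```text
4.4 q [-0.145  0.412  0.593  0.025  2.428  1.506] p [0.4637 0.0148 0.5463] rot [-3.1    0.289 -0.058] z [-0.282  0.058 -0.958] y [-0.069 -0.997 -0.04 ] F [ 0.2 -0.6  3.9] 0.0918
```

Emit:
carry_out(
  series=[
    {"jaw":100,"travel":[-0.5,0,-0.7],"twist":0},
    {"jaw":100,"travel":[-0.5,0,-0.7],"twist":0},
  ],
)

```text
time: 4.65
tool_pos: [0.4172, 0.0141, 0.6243]
tool_rot: [-3.1, 0.275, -0.058]
contact_force: [-22.5, 3.4, 4.2]
opening: 0.0918
```

```bash
python3 st.py
```

```text
4.65 q [-0.161  0.409  0.352  0.029  2.658  1.498] p [0.4172 0.0141 0.6243] rot [-3.1    0.275 -0.058] z [-0.268  0.057 -0.962] y [-0.069 -0.997 -0.04 ] F [-22.5   3.4   4.2] 0.0918
```

Emit:
carry_out(
  series=[
    {"jaw":100,"travel":[-0.5,0,-0.7],"twist":0},
    {"jaw":100,"travel":[-0.5,0,-0.7],"twist":0},
  ],
)

```text
time: 4.9
tool_pos: [0.3604, 0.0133, 0.6559]
tool_rot: [-3.102, 0.226, -0.06]
contact_force: [0.0, 0.4, 0.1]
opening: 0.0915
```

```bash
python3 st.py; python3 fk.py
```

```text
4.9 q [-0.186  0.28   0.434  0.024  2.656  1.469] p [0.3604 0.0133 0.6559] rot [-3.102  0.226 -0.06 ] z [-0.221  0.053 -0.974] y [-0.069 -0.997 -0.039] F [0.  0.4 0.1] 0.0915
[0.224 0.001 0.076 0.507 0.379 0.047 0.32  0.001] [[-0.0001, -0.0, -0.0], [0.0001, 0.0002, 0.0], [-0.0001, -0.0, 0.0], [0.0, -0.0001, -0.0], [-0.0, -0.0001, -0.0]]
```

Emit:
carry_out(
  series=[
    {"jaw":100,"travel":[-0.2,0,-0.8],"twist":0},
    {"jaw":100,"travel":[-0.2,0,-0.8],"twist":0},
    {"jaw":100,"travel":[-0.2,0,-0.8],"twist":0},
    {"jaw":100,"travel":[-0.2,0,-0.8],"twist":0},
  ],
)

```text
time: 5.4
tool_pos: [0.315, 0.0085, 0.6892]
tool_rot: [-3.109, 0.126, -0.063]
contact_force: [0.1, 0.7, -0.1]
opening: 0.0917
```

```bash
python3 st.py
```

```text
5.4 q [-0.23   0.177  0.437  0.024  2.657  1.427] p [0.315  0.0085 0.6892] rot [-3.109  0.126 -0.063] z [-0.123  0.041 -0.992] y [-0.067 -0.997 -0.032] F [ 0.1  0.7 -0.1] 0.0917
```

Emit:
carry_out(
  series=[
    {"jaw":100,"travel":[-0.6,0,-1],"twist":0},
    {"jaw":100,"travel":[-0.6,0,-1],"twist":0},
    {"jaw":100,"travel":[-0.6,0,-1],"twist":0},
    {"jaw":100,"travel":[-0.6,0,-1],"twist":0},
  ],
)

```text
time: 5.9
tool_pos: [0.2015, 0.0114, 0.7216]
tool_rot: [-3.134, 0.011, -0.065]
contact_force: [0.8, 0.3, -0.3]
opening: 0.0918
```

```bash
python3 st.py
```

```text
5.9 q [-0.34  -0.063  0.56   0.01   2.657  1.305] p [0.2015 0.0114 0.7216] rot [-3.134  0.011 -0.065] z [-0.01   0.008 -1.   ] y [-0.065 -0.998 -0.008] F [ 0.8  0.3 -0.3] 0.0918
```

Emit:
carry_out(
  series=[
    {"jaw":100,"travel":[0,0,-1],"twist":0},
    {"jaw":100,"travel":[0,0,-1],"twist":0},
    {"jaw":100,"travel":[0,0,-1],"twist":0},
    {"jaw":100,"travel":[0,0,-1],"twist":0},
  ],
)

```text
time: 6.4
tool_pos: [0.2085, 0.0137, 0.7497]
tool_rot: [3.114, -0.111, -0.064]
contact_force: [-0.2, -0.5, -0.5]
opening: 0.0922
```

```bash
python3 st.py
```

```text
6.4 q [-3.100e-01 -4.500e-02  4.150e-01  1.000e-03  2.657e+00  1.328e+00] p [0.2085 0.0137 0.7497] rot [ 3.114 -0.111 -0.064] z [ 0.109 -0.034 -0.993] y [-0.067 -0.997  0.027] F [-0.2 -0.5 -0.5] 0.0922
```

Emit:
carry_out(
  series=[
    {"jaw":100,"travel":[0,-0.6,-0.9],"twist":0},
    {"jaw":100,"travel":[0,-0.6,-0.9],"twist":0},
    {"jaw":100,"travel":[-0.2,0,-1],"twist":0},
    {"jaw":100,"travel":[-0.2,0,-1],"twist":0},
    {"jaw":100,"travel":[-0.2,0,-1],"twist":0},
    {"jaw":100,"travel":[-0.2,0,-1],"twist":0},
    {"jaw":100,"travel":[-0.2,0,-1],"twist":0},
    {"jaw":100,"travel":[-0.2,0,-1],"twist":0},
  ],
)

```text
time: 7.4
tool_pos: [0.0885, 0.0934, 0.7905]
tool_rot: [-3.139, -0.346, -0.061]
contact_force: [-0.5, -0.4, -0.3]
opening: 0.0919
```

```bash
python3 st.py
```

```text
7.4 q [ 0.904 -0.105  0.3   -0.638  2.657  1.926] p [0.0885 0.0934 0.7905] rot [-3.139 -0.346 -0.061] z [ 0.339 -0.018 -0.941] y [-0.06  -0.998 -0.003] F [-0.5 -0.4 -0.3] 0.0919
```

Emit:
carry_out(
  series=[
    {"jaw":100,"travel":[0.7,0.25,0.3],"twist":0},
    {"jaw":100,"travel":[0.6,0.25,0.3],"twist":0},
    {"jaw":100,"travel":[0,0,-0.8],"twist":0},
    {"jaw":100,"travel":[-0.2,0,-0.9],"twist":0},
  ],
)

```text
time: 7.9
tool_pos: [0.1239, 0.0919, 0.8152]
tool_rot: [3.115, -0.438, -0.06]
contact_force: [0.6, -0.2, 0.4]
opening: 0.0915
```

```bash
python3 st.py
```

```text
7.9 q [ 0.888 -0.004  0.092 -0.87   2.651  1.672] p [0.1239 0.0919 0.8152] rot [ 3.115 -0.438 -0.06 ] z [ 0.422 -0.052 -0.905] y [-0.071 -0.997  0.024] F [ 0.6 -0.2  0.4] 0.0915
```

Emit:
carry_out(
  series=[
    {"jaw":100,"travel":[0.2,0.6,0.4],"twist":0},
    {"jaw":100,"travel":[0.2,0.6,0.4],"twist":0},
    {"jaw":100,"travel":[0,0,-0.9],"twist":0},
    {"jaw":100,"travel":[-0.2,0,-0.9],"twist":0},
  ],
)

```text
time: 8.4
tool_pos: [0.1152, 0.0642, 0.8241]
tool_rot: [3.087, -0.468, -0.036]
contact_force: [-10.9, -55.6, 17.3]
opening: 0.0917
```

```bash
python3 st.py
```

```text
8.4 q [ 0.88  -0.012  0.036 -0.997  2.658  1.507] p [0.1152 0.0642 0.8241] rot [ 3.087 -0.468 -0.036] z [ 0.449 -0.071 -0.891] y [-0.06  -0.997  0.049] F [-10.9 -55.6  17.3] 0.0917
```

Emit:
carry_out(
  series=[
    {"jaw":100,"travel":[0.35,0.1,0.75],"twist":0},
    {"jaw":100,"travel":[0.35,0.1,0.75],"twist":0},
    {"jaw":100,"travel":[0.3,0.1,0.2],"twist":0},
  ],
)

```text
time: 8.78
tool_pos: [0.1498, 0.0447, 0.8159]
tool_rot: [3.028, -0.476, 0.011]
contact_force: [-1.3, 0.1, -0.3]
opening: 0.0919
```

```bash
python3 st.py; tail -1 log.txt >/dev/null; python3 fk.py | head -c 100
```

```text
8.78 q [ 0.214 -0.133  0.244 -0.373  2.551  1.441] p [0.1498 0.0447 0.8159] rot [ 3.028 -0.476  0.011] z [ 0.457 -0.108 -0.883] y [-0.041 -0.994  0.101] F [-1.3  0.1 -0.3] 0.0919
[0.223 0.    0.076 0.506 0.38  0.047 0.318 0.   ] [[-0.0, -0.0, -0.0001], [-0.0001, 0.0003, 0.0002],
```

Emit:
carry_out(
  series=[
    {"jaw":100,"travel":[0,0,-0.9],"twist":0},
    {"jaw":100,"travel":[0,0,-0.9],"twist":0},
    {"jaw":100,"travel":[-0.3,0,-0.9],"twist":0},
  ],
)

```text
time: 9.15
tool_pos: [0.0978, 0.0258, 0.83]
tool_rot: [3.043, -0.493, 0.011]
contact_force: [-3.1, -12.9, -0.7]
opening: 0.0915
```

```bash
python3 st.py
```

```text
9.15 q [ 0.752 -0.068  0.036 -0.997  2.658  1.333] p [0.0978 0.0258 0.83  ] rot [ 3.043 -0.493  0.011] z [ 0.472 -0.093 -0.876] y [-0.036 -0.996  0.087] F [ -3.1 -12.9  -0.7] 0.0915
```

Emit:
carry_out(
  series=[
    {"jaw":100,"travel":[0.4,-0.1,0.9],"twist":0},
    {"jaw":100,"travel":[0.7,-0.2,0.7],"twist":0},
    {"jaw":100,"travel":[0.4,0,-0.8],"twist":0},
    {"jaw":100,"travel":[0.3,0,-0.8],"twist":0},
    {"jaw":100,"travel":[0.2,0,-0.8],"twist":0},
  ],
)

```text
time: 9.78
tool_pos: [0.114, 0.0317, 0.8404]
tool_rot: [2.968, -0.553, 0.045]
contact_force: [-0.6, 0.3, 0.4]
opening: 0.0912
```

```bash
python3 st.py
```

```text
9.78 q [-0.048 -0.133  0.037 -0.268  2.657  1.253] p [0.114  0.0317 0.8404] rot [ 2.968 -0.553  0.045] z [ 0.525 -0.149 -0.838] y [-0.046 -0.988  0.147] F [-0.6  0.3  0.4] 0.0912
```

Emit:
carry_out(
  series=[
    {"jaw":100,"travel":[-0.25,-0.7,0.2],"twist":0},
    {"jaw":100,"travel":[-0.15,-0.75,0.0],"twist":0},
    {"jaw":100,"travel":[-0.1,-0.75,0.0],"twist":0},
  ],
)

```text
time: 10.15
tool_pos: [0.0954, 0.1158, 0.8145]
tool_rot: [2.952, -0.556, 0.059]
contact_force: [-2.8, -0.9, 0.2]
opening: 0.0915
```

```bash
python3 st.py
```

```text
10.15 q [-0.722 -0.354  0.262  0.502  2.64   1.357] p [0.0954 0.1158 0.8145] rot [ 2.952 -0.556  0.059] z [ 0.528 -0.157 -0.834] y [-0.042 -0.986  0.16 ] F [-2.8 -0.9  0.2] 0.0915
```

```bash
cat > w.py <<'E'
import sys
from h import *
M=R.from_euler('xyz',robot.observe()['tool_rot']).as_matrix()
for a in sys.argv[1:]: print(a,(M.T@np.array(eval(a))/0.06).round(2))
E
python3 w.py "(.1,0,0)" "(0,.1,0)" "(0,0,.06)"
```

```text
(.1,0,0) [ 1.41 -0.07  0.88]
(0,.1,0) [ 0.08 -1.64 -0.26]
(0,0,.06) [ 0.53  0.16 -0.83]
```

Emit:
carry_out(
  series=[
    {"jaw":100,"travel":[0.6,-0.1,0.7],"twist":0},
    {"jaw":100,"travel":[0.6,-0.1,0.6],"twist":0},
    {"jaw":100,"travel":[0.1,-0.7,-0.1],"twist":0},
    {"jaw":100,"travel":[0.0,-0.7,-0.1],"twist":0},
  ],
)

```text
time: 10.65
tool_pos: [0.18, 0.2046, 0.7904]
tool_rot: [2.95, -0.549, 0.056]
contact_force: [-0.6, 0.6, 0.9]
opening: 0.0917
```

```bash
python3 st.py
```

```text
10.65 q [-1.323 -0.468  0.302  1.273  2.632  1.561] p [0.18   0.2046 0.7904] rot [ 2.95  -0.549  0.056] z [ 0.522 -0.162 -0.838] y [-0.045 -0.986  0.162] F [-0.6  0.6  0.9] 0.0917
```

```bash
python3 w.py "(.013,-.052,-.01)" "(.015,0,-.053)"
```

```text
(.013,-.052,-.01) [0.06 0.82 0.39]
(.015,0,-.053) [-0.25 -0.15  0.87]
```

Emit:
carry_out(
  series=[
    {"jaw":100,"travel":[0.06,0.82,0.39],"twist":0},
    {"jaw":100,"travel":[0.06,0.82,0.39],"twist":0},
    {"jaw":100,"travel":[0.06,0.82,0.39],"twist":0},
    {"jaw":100,"travel":[0.06,0.82,0.39],"twist":0},
    {"jaw":100,"travel":[0.06,0.82,0.39],"twist":0},
    {"jaw":100,"travel":[0.06,0.82,0.39],"twist":0},
    {"jaw":100,"travel":[0.06,0.82,0.39],"twist":0},
  ],
)

```text
time: 11.52
tool_pos: [0.2726, -0.1564, 0.7237]
tool_rot: [2.951, -0.551, 0.059]
contact_force: [1.0, -0.2, 0.3]
opening: 0.0921
```

```bash
python3 st.py
```

```text
11.53 q [-1.321 -0.267  0.899  0.575  2.102  0.644] p [ 0.2726 -0.1564  0.7237] rot [ 2.951 -0.551  0.059] z [ 0.524 -0.159 -0.837] y [-0.041 -0.986  0.162] F [ 1.  -0.2  0.3] 0.0921
```

Run:
```python
from h import *
M=R.from_euler('xyz',robot.observe()['tool_rot']).as_matrix()
M2=M@R.from_euler('z',15.6,degrees=True).as_matrix(); print(M2.round(3))
for d in [(.01,-.004,-.057)]: print((M2.T@np.array(d)/.06).round(2))
```

```text
[[ 0.808 -0.268  0.524]
 [-0.216 -0.963 -0.159]
 [ 0.548  0.015 -0.837]]
[-0.37  0.01  0.89]
```

Emit:
carry_out(
  series=[
    {"jaw":100,"travel":[-0.3,-0.1,0.85],"twist":1},
    {"jaw":100,"travel":[-0.3,-0.1,0.85],"twist":1},
    {"jaw":100,"travel":[-0.35,-0.05,0.85],"twist":0.6},
  ],
)

```text
time: 11.9
tool_pos: [0.3067, -0.161, 0.5619]
tool_rot: [3.126, -0.579, -0.264]
contact_force: [0.2, -0.0, 0.1]
opening: 0.0915
```

```bash
python3 st.py; python3 w.py "(.008,-.004,-.057)"
```

```text
11.9 q [-1.112 -0.396  1.475  0.412  1.636  0.845] p [ 0.3067 -0.161   0.5619] rot [ 3.126 -0.579 -0.264] z [ 0.524 -0.158 -0.837] y [-0.269 -0.963  0.013] F [ 0.2 -0.   0.1] 0.0915
(.008,-.004,-.057) [-0.4   0.02  0.88]
```

Emit:
carry_out(
  series=[
    {"jaw":100,"travel":[-0.4,0.02,0.88],"twist":0},
    {"jaw":100,"travel":[-0.4,0.02,0.88],"twist":0},
    {"jaw":100,"travel":[-0.4,0.02,0.88],"twist":0},
    {"jaw":100,"travel":[-0.4,0.02,0.88],"twist":0},
    {"jaw":100,"travel":[-0.4,0.02,0.88],"twist":0},
    {"jaw":100,"travel":[-0.4,0.8,0.4],"twist":0},
  ],
)

```text
time: 12.65
tool_pos: [0.3287, -0.2223, 0.2428]
tool_rot: [3.127, -0.578, -0.252]
contact_force: [0.8, -0.3, 0.6]
opening: 0.0921
```

```bash
python3 st.py
python3 - <<'E'
from h import *
C=cal("wrist"); im=robot.read_camera("wrist")
for q in("mallet","mallet_head","mat","wrench"):
    for r in robot.regions_of("wrist",q)[:2]: 
        bx=cv2.boxPoints(cv2.minAreaRect(np.argwhere(r["pixels"])[:,::-1].astype(np.float32)))
        print(q,round(r["score"],2),np.round(r["xy"]),ray(C,r["xy"],0.019)[0].round(3),ray(C,bx,.003)[:,:2].round(3).tolist())
m=(.449,-.26,-.0636)
c,s=np.cos(m[2]),np.sin(m[2])
for P in [(0,.042,.019),(0,-.042,.019),(-.14,0,.019),(-.055,0,.019)]:
    u=proj(C,[m[0]+c*P[0]-s*P[1],m[1]+s*P[0]+c*P[1],P[2]])[0]; cv2.circle(im,tuple(int(v) for v in u),4,(0,255,0),1)
cv2.imwrite("pics/w1.png",im)
E
```

```text
12.65 q [-1.151 -0.186  2.22   0.615  0.812  0.311] p [ 0.3287 -0.2223  0.2428] rot [ 3.127 -0.578 -0.252] z [ 0.525 -0.15  -0.838] y [-0.256 -0.966  0.012] F [ 0.8 -0.3  0.6] 0.0921
mallet 0.86 [546. 172.] [ 0.434 -0.506  0.019] [[0.43, -0.428], [0.493, -0.546], [0.431, -0.575], [0.373, -0.456]]
mallet 0.84 [339. 238.] [ 0.42  -0.267  0.019] [[0.473, -0.219], [0.466, -0.31], [0.3, -0.288], [0.309, -0.204]]
mallet_head 0.91 [337. 240.] [ 0.418 -0.265  0.019] [[0.473, -0.219], [0.466, -0.31], [0.301, -0.288], [0.309, -0.205]]
mallet_head 0.6 [542. 169.] [ 0.438 -0.503  0.019] [[0.43, -0.428], [0.493, -0.546], [0.431, -0.575], [0.373, -0.456]]
mat 0.56 [362. 274.] [ 0.378 -0.28   0.019] [[0.505, -0.19], [0.488, -0.409], [0.232, -0.362], [0.255, -0.172]]
wrench 0.65 [434. 249.] [ 0.385 -0.356  0.019] [[0.424, -0.341], [0.427, -0.381], [0.332, -0.379], [0.331, -0.342]]
wrench 0.48 [337. 239.] [ 0.419 -0.265  0.019] [[0.473, -0.218], [0.466, -0.31], [0.301, -0.288], [0.309, -0.205]]
```

View pics/w1.png

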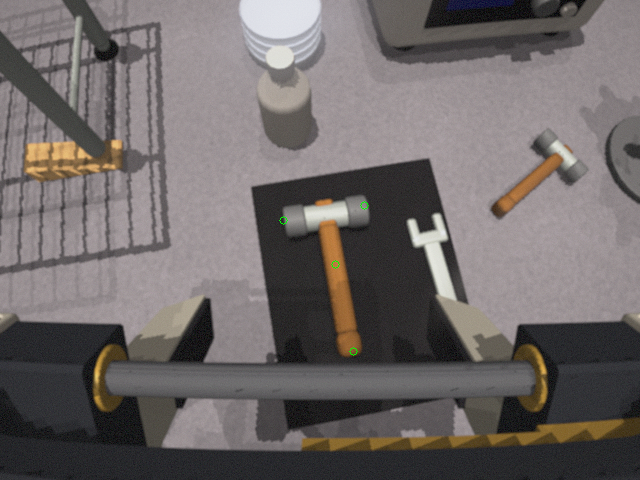

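The wrist view shows the mallet on the mat, with head ends at about (288,221) and (366,212) and its butt at (350,352). It also shows the wedge spanning about (26–123, 142–180) and the leg at (100,155). I'll crop in for corners.

Run:
```python
from h import *
im=robot.read_camera("wrist"); cv2.imwrite("pics/w1c.png",im)
a=cv2.resize(im[125:195,15:155],(800,400),interpolation=cv2.INTER_CUBIC)
cv2.imwrite("pics/z2.png",a); print(robot.observe()['tool_pos'])
```

```text
[ 0.32754689 -0.22670669  0.24570269]
```

View pics/z2.png

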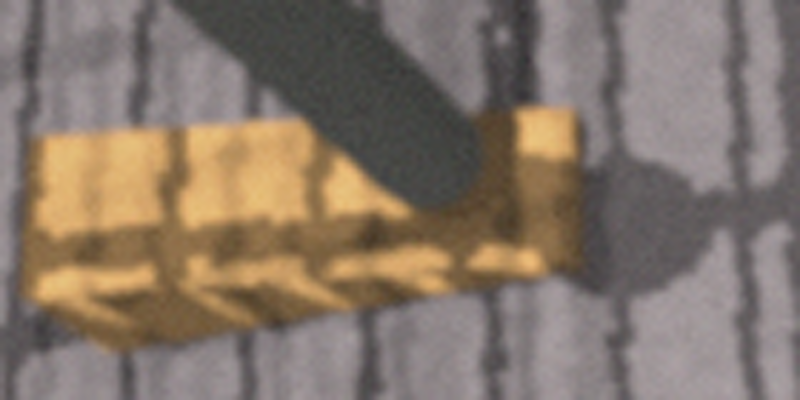

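Run:
```python
from fit import *
C=cal("wrist")
g=lambda f:cv2.imread(f,0).astype(np.float32)[170:300,250:440]
sh,_=cv2.phaseCorrelate(g("pics/w1.png"),g("pics/w1c.png")); print("shift",sh)
sh=np.array(sh)
A=[((21.65,149),(-0,0,0))]
o=[(C,(21.6,149),(.017,.05,.029)),(C,(19.9,177.5),(-.017,.05,.029)),(C,(34.2,185.9),(-.017,.05,0)),(C,(116.5,171.9),(-.017,-.05,0.002)),(C,(116.5,143.9),(.017,-.05,.005))]
w,r=fit(o,[.59,0,-.1]); print("wedge",w.round(4),r.round(1).tolist())
print("butt",w[:2]+[-np.sin(w[2])*.05,np.cos(w[2])*.05],"leg",ray(C,(90.3,153),.025))
o=[(C,(288,221)+sh,(0,.040,.019)),(C,(366.5,212)+sh,(0,-.040,.019)),(C,(350,352)+sh,(-.136,0,.02))]
m,r=fit(o,[.449,-.26,-.06]); print("mallet",m.round(4),r.round(1).tolist())
mt=ray(C,np.array([(252,186),(430,159)])+sh,.003); print("mat far corners",mt.round(3))
```

```text
shift (-8.61552476893145, 3.8891250529788195)
wedge [ 0.5861 -0.0104 -0.1158] [[-0.3, -0.2], [-0.7, -1.0], [0.9, 0.9], [0.9, 0.1], [-0.5, 0.2]]
butt [0.59185872 0.0392171 ] leg [[ 0.58135885 -0.039971    0.025     ]]
mallet [ 0.4424 -0.2593 -0.1203] [[0.8, 0.9], [-0.2, -1.1], [-0.4, 0.1]]
mat far corners [[ 0.503 -0.191  0.003]
 [ 0.482 -0.389  0.003]]
```

```bash
cat > to.py <<'E'
# units to go from current pose (after twist deg) to a world TCP
import sys
from h import *
s=robot.observe(); M=R.from_euler('xyz',s['tool_rot']).as_matrix()@R.from_euler('z',float(sys.argv[1]),degrees=True).as_matrix()
print('y',M[:,1].round(3),'x',M[:,0].round(3))
p=s['tool_pos']
for a in sys.argv[2:]:
    t=np.array(eval(a)); print(a,(M.T@(t-p)/.06).round(2)); p=t
E
python3 to.py -7.2 "(.310,-.231,.138)" "(.389,-.2536,.012)"
```

```text
y [-0.165 -0.983  0.082] x [ 0.835 -0.095  0.542]
(.310,-.231,.138) [-1.21 -0.03  1.36]
(.389,-.2536,.012) [-0.   -0.02  2.51]
```

Emit:
carry_out(
  series=[
    {"jaw":100,"travel":[-0.6,-0.02,0.68],"twist":-0.6},
    {"jaw":100,"travel":[-0.6,-0.02,0.68],"twist":-0.6},
    {"jaw":100,"travel":[0,0,0.7],"twist":0},
    {"jaw":100,"travel":[0,0,0.7],"twist":0},
    {"jaw":100,"travel":[0,0,0.4],"twist":0},
  ],
)

```text
time: 13.58
tool_pos: [0.3741, -0.2402, 0.074]
tool_rot: [3.06, -0.589, -0.132]
contact_force: [0.3, -0.1, 1.2]
opening: 0.092
```

```bash
python3 st.py;python3 to.py 0 "(.389,-.2536,.012)"
```

```text
13.57 q [-1.033  0.317  2.41   1.672  0.396 -0.894] p [ 0.3741 -0.2402  0.074 ] rot [ 3.06  -0.589 -0.132] z [ 0.538 -0.154 -0.829] y [-0.176 -0.982  0.067] F [ 0.3 -0.1  1.2] 0.092
y [-0.176 -0.982  0.067] x [ 0.824 -0.11   0.555]
(.389,-.2536,.012) [-0.34  0.11  1.02]
```

Emit:
carry_out(
  series=[
    {"jaw":100,"travel":[-0.17,0.06,0.5],"twist":0},
    {"jaw":100,"travel":[-0.17,0.05,0.5],"twist":0},
    {"jaw":100,"travel":[0,0,0],"twist":0},
  ],
)

```text
time: 13.95
tool_pos: [0.3875, -0.2529, 0.0131]
tool_rot: [3.065, -0.588, -0.135]
contact_force: [0.6, 1.0, 0.6]
opening: 0.0921
```

```bash
python3 st.py;python3 to.py 0 "(.389,-.2536,.012)"
```

```text
13.95 q [-1.017  0.535  2.406  2.132  0.462 -1.378] p [ 0.3875 -0.2529  0.0131] rot [ 3.065 -0.588 -0.135] z [ 0.537 -0.151 -0.83 ] y [-0.177 -0.982  0.064] F [0.6 1.  0.6] 0.0921
y [-0.177 -0.982  0.064] x [ 0.825 -0.112  0.554]
(.389,-.2536,.012) [0.01 0.01 0.03]
```

Emit:
carry_out(
  series=[
    {"jaw":100,"travel":[0.2,0,0.1],"twist":0},
    {"jaw":0,"travel":[0,0,0],"twist":0},
    {"jaw":0,"travel":[0,0,0],"twist":0},
    {"jaw":0,"travel":[0,0,0],"twist":0},
    {"jaw":0,"travel":[0,0,0],"twist":0},
    {"jaw":0,"travel":[0,0,0],"twist":0},
  ],
  squeeze=60,
)

```text
time: 14.7
tool_pos: [0.3992, -0.2561, 0.0154]
tool_rot: [3.062, -0.587, -0.137]
contact_force: [0.5, 0.3, 0.4]
opening: 0.046
```

```bash
python3 st.py
```

```text
14.7 q [-0.987  0.531  2.377  2.117  0.439 -1.327] p [ 0.3992 -0.2561  0.0154] rot [ 3.062 -0.587 -0.137] z [ 0.537 -0.154 -0.83 ] y [-0.179 -0.982  0.066] F [0.5 0.3 0.4] 0.046
```

Still closing (46 mm); a few more rows.

Emit:
carry_out(
  series=[
    {"jaw":0,"travel":[0,0,0.05],"twist":0},
    {"jaw":0,"travel":[0,0,0],"twist":0},
    {"jaw":0,"travel":[0,0,0],"twist":0},
    {"jaw":0,"travel":[0,0,0],"twist":0},
  ],
  squeeze=60,
)

```text
time: 15.2
tool_pos: [0.4008, -0.2562, 0.013]
tool_rot: [3.062, -0.588, -0.136]
contact_force: [-1.6, 1.2, 3.6]
opening: 0.0199
```

```bash
python3 st.py; python3 w.py "(0,0,.06)" "(0,.06,0)" "(.06,0,0)"
```

```text
15.2 q [-0.983  0.539  2.375  2.132  0.441 -1.34 ] p [ 0.4008 -0.2562  0.013 ] rot [ 3.062 -0.588 -0.136] z [ 0.537 -0.153 -0.83 ] y [-0.178 -0.982  0.066] F [-1.6  1.2  3.6] 0.0199
(0,0,.06) [ 0.55  0.07 -0.83]
(0,.06,0) [-0.11 -0.98 -0.15]
(.06,0,0) [ 0.82 -0.18  0.54]
```

Emit:
carry_out(
  series=[
    {"jaw":0,"travel":[0.45,0.07,-0.83],"twist":0},
    {"jaw":0,"travel":[-0.2,-0.8,-0.25],"twist":0},
    {"jaw":0,"travel":[-0.1,-0.95,-0.15],"twist":0},
    {"jaw":0,"travel":[-0.1,-0.95,-0.15],"twist":0},
    {"jaw":0,"travel":[-0.1,-0.95,-0.15],"twist":0},
    {"jaw":0,"travel":[-0.1,-0.95,-0.15],"twist":0},
    {"jaw":0,"travel":[0,-0.5,0],"twist":0},
  ],
)

```text
time: 16.08
tool_pos: [0.4022, 0.0165, 0.0496]
tool_rot: [3.076, -0.599, -0.137]
contact_force: [1.4, 0.0, -2.1]
opening: 0.0195
```

```bash
python3 st.py
python3 - <<'E'
from h import *
for n in("wrist",): cv2.imwrite(f"pics/{n}2.png",robot.read_camera(n))
E
```

```text
16.07 q [-0.066  0.382  2.548  3.416  0.396 -1.767] p [0.4022 0.0165 0.0496] rot [ 3.076 -0.599 -0.137] z [ 0.549 -0.141 -0.824] y [-0.172 -0.984  0.054] F [ 1.4  0.  -2.1] 0.0195
```

View pics/wrist2.png

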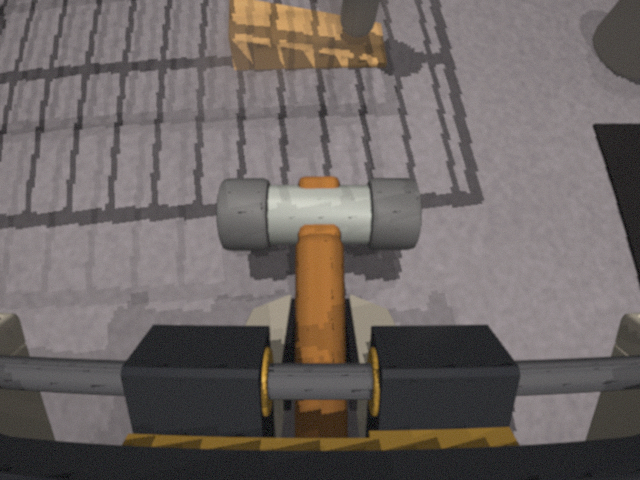

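```bash
cat > head.py <<'E'
import sys
from h import *
s=robot.observe(); M=R.from_euler('xyz',s['tool_rot']).as_matrix(); p=s['tool_pos']
h=np.array([.038,0,.018])
if __name__=="__main__":
    C=cal("wrist")
    for P in [h,h+[0,.042,0],h-[0,.042,0]]: print("px",proj(C,p+M@P)[0].round(1), "world",(p+M@P).round(4))
E
python3 head.py
python3 - <<'E'
from fit import *
C=cal("wrist")
o=[(C,(233,70),(-.017,.05,0)),(C,(230,38),(-.017,.05,.029)),(C,(386,66),(-.017,-.05,0.001)),(C,(231,1),(.017,.05,.029))]
w,r=fit(o,[.59,0,-.1]); print("wedge",w.round(4),r.round(1).tolist())
E
```

```text
px [323.5 221.9] world [0.4436 0.0121 0.0562]
px [419.4 221.9] world [ 0.4365 -0.0293  0.0584]
px [227.4 222.1] world [0.4507 0.0534 0.0539]
wedge [ 0.5866 -0.0076 -0.1042] [[2.6, 0.4], [-0.7, 0.3], [0.4, 0.2], [-0.8, -4.7]]
```

```bash
sed -i 's/h=np.array.*/h=np.array([.0415,-.0018,.017])/' head.py
cat > goal.py <<'E'
# gap (m) of face from butt along strike line -> units from the current pose
import sys
from head import *
B=np.array([.5918,.0407]); yaw=-.11; wy=np.array([-np.sin(yaw),np.cos(yaw)])
f=p+M@(h+[0,.042,0]); r=f[:2]-B
print("face",f.round(4),"gap",(r@wy).round(4),"lateral(+x)",(r@[wy[1],-wy[0]]).round(4),"TCP",p.round(4))
for a in sys.argv[1:]:
    g,dx,zc=eval(a); t=np.r_[B+wy*g+np.array([wy[1],-wy[0]])*dx,zc]; print(a,"units",(M.T@(t-f)/.06).round(2)); f=t
E
python3 goal.py "(.05,-.12,.035)" "(.05,0,.030)" "(.05,0,.023)"; python3 st.py
```

```text
face [ 0.4391 -0.0277  0.0611] gap -0.0848 lateral(+x) -0.1442 TCP [0.4026 0.0188 0.0496]
(.05,-.12,.035) units [ 0.04 -2.29  0.41]
(.05,0,.030) units [ 1.6  -0.13  1.19]
(.05,0,.023) units [-0.07 -0.01  0.1 ]
16.12 q [-0.059  0.383  2.546  3.424  0.395 -1.77 ] p [0.4026 0.0188 0.0496] rot [ 3.076 -0.599 -0.134] z [ 0.549 -0.14  -0.824] y [-0.169 -0.984  0.054] F [-0.1 -0.8 -2.4] 0.0194
```

Emit:
carry_out(
  series=[
    {"jaw":0,"travel":[0,-0.75,0.1],"twist":0},
    {"jaw":0,"travel":[0,-0.75,0.1],"twist":0},
    {"jaw":0,"travel":[0,-0.8,0.1],"twist":0},
    {"jaw":0,"travel":[0,0,0],"twist":0},
  ],
)

```text
time: 16.62
tool_pos: [0.4366, 0.1464, 0.0237]
tool_rot: [3.081, -0.605, -0.13]
contact_force: [-1.0, -0.4, -2.5]
opening: 0.0197
```

```bash
python3 st.py; python3 goal.py "(.05,0,.033)" "(.05,0,.023)"
```

```text
16.62 q [ 0.388  0.519  2.341  4.136  0.409 -2.079] p [0.4366 0.1464 0.0237] rot [ 3.081 -0.605 -0.13 ] z [ 0.555 -0.133 -0.821] y [-0.163 -0.985  0.05 ] F [-1.  -0.4 -2.5] 0.0197
face [0.4733 0.1001 0.0354] gap 0.046 lateral(+x) -0.1243 TCP [0.4366 0.1464 0.0237]
(.05,0,.033) units [ 1.68 -0.18  1.2 ]
(.05,0,.023) units [-0.09 -0.01  0.14]
```

Emit:
carry_out(
  series=[
    {"jaw":0,"travel":[0.5,-0.05,0.25],"twist":0},
    {"jaw":0,"travel":[0.5,-0.05,0.25],"twist":0},
    {"jaw":0,"travel":[0,0,0],"twist":0},
  ],
)

```text
time: 17.0
tool_pos: [0.5013, 0.1299, 0.026]
tool_rot: [3.095, -0.616, -0.142]
contact_force: [-0.6, -0.3, -2.3]
opening: 0.0198
```

```bash
python3 st.py; python3 goal.py "(.05,0,.035)" "(.05,0,.023)"
```

```text
17.0 q [ 0.276  0.544  2.227  4.138  0.336 -2.188] p [0.5013 0.1299 0.026 ] rot [ 3.095 -0.616 -0.142] z [ 0.565 -0.128 -0.815] y [-0.168 -0.985  0.038] F [-0.6 -0.3 -2.3] 0.0198
face [0.5377 0.0833 0.0377] gap 0.0364 lateral(+x) -0.0584 TCP [0.5013 0.1299 0.026 ]
(.05,0,.035) units [ 0.76 -0.29  0.58]
(.05,0,.023) units [-0.12 -0.01  0.16]
```

Emit:
carry_out(
  series=[
    {"jaw":0,"travel":[0.4,-0.15,0.28],"twist":0},
    {"jaw":0,"travel":[0.4,-0.15,0.28],"twist":0},
    {"jaw":0,"travel":[0,0,0],"twist":0},
  ],
)

```text
time: 17.38
tool_pos: [0.5565, 0.1314, 0.0159]
tool_rot: [3.109, -0.628, -0.139]
contact_force: [-0.4, 0.2, -2.7]
opening: 0.0194
```

```bash
python3 st.py; python3 goal.py "(.04,0,.024)"
python3 - <<'E'
from h import *
a=robot.read_camera("wrist"); b=robot.read_camera("side")[215:335,260:420]
b=cv2.resize(b,(640,480),interpolation=cv2.INTER_CUBIC)
cv2.imwrite("pics/p3.png",cv2.resize(np.hstack([a,b]),(800,300)))
E
```

```text
17.38 q [ 0.234  0.607  2.113  4.138  0.295 -2.238] p [0.5565 0.1314 0.0159] rot [ 3.109 -0.628 -0.139] z [ 0.577 -0.113 -0.809] y [-0.157 -0.987  0.026] F [-0.4  0.2 -2.7] 0.0194
face [0.5932 0.0851 0.0276] gap 0.0443 lateral(+x) -0.0035 TCP [0.5565 0.1314 0.0159]
(.04,0,.024) units [0.01 0.07 0.09]
```

View pics/p3.png

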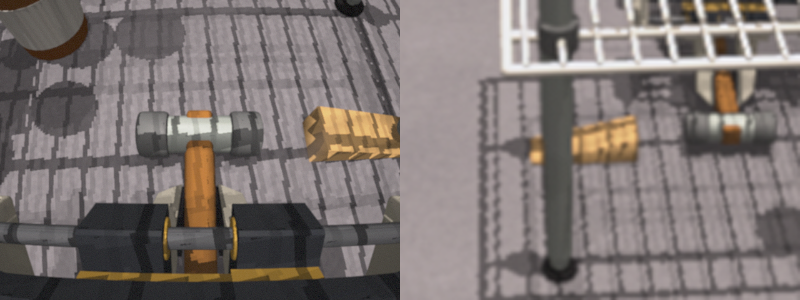

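```bash
python3 goal.py "(.02,0,.024)" "(-.012,0,.024)" "(.03,0,.024)"
```

```text
face [0.5914 0.0855 0.0273] gap 0.0445 lateral(+x) -0.0053 TCP [0.5546 0.1318 0.0157]
(.02,0,.024) units [0.05 0.4  0.12]
(-.012,0,.024) units [0.01 0.53 0.03]
(.03,0,.024) units [-0.02 -0.7  -0.03]
```

Emit:
carry_out(
  series=[
    {"jaw":0,"travel":[0.05,0.4,0.1],"twist":0},
    {"jaw":0,"travel":[0,0.27,0.01],"twist":0},
    {"jaw":0,"travel":[0,0.27,0.01],"twist":0},
    {"jaw":0,"travel":[0,-0.35,-0.02],"twist":0},
    {"jaw":0,"travel":[0,0,0],"twist":0},
  ],
)

```text
time: 18.1
tool_pos: [0.5554, 0.0972, 0.0142]
tool_rot: [3.109, -0.628, -0.135]
contact_force: [0.1, -0.2, -1.8]
opening: 0.0195
```

```bash
python3 st.py; python3 goal.py
python3 - <<'E'
from h import *
a=robot.read_camera("wrist"); b=robot.read_camera("side")[215:335,260:420]
b=cv2.resize(b,(640,480),interpolation=cv2.INTER_CUBIC)
cv2.imwrite("pics/p4.png",cv2.resize(np.hstack([a,b]),(800,300)))
E
```

```text
18.1 q [ 0.148  0.601  2.151  3.899  0.288 -2.075] p [0.5554 0.0972 0.0142] rot [ 3.109 -0.628 -0.135] z [ 0.577 -0.111 -0.809] y [-0.154 -0.988  0.026] F [ 0.1 -0.2 -1.8] 0.0195
face [0.5924 0.0511 0.0259] gap 0.0104 lateral(+x) -0.0006 TCP [0.5554 0.0972 0.0142]
```

View pics/p4.png

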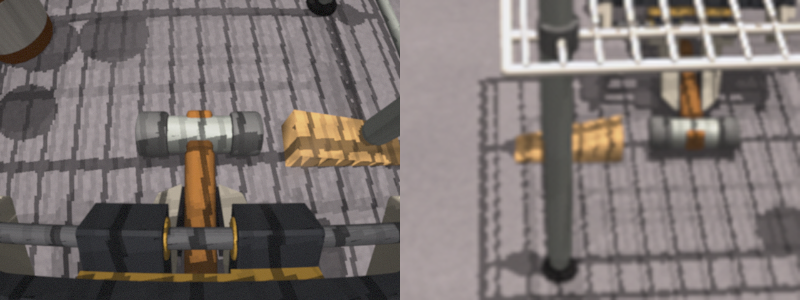

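Emit:
carry_out(
  series=[
    {"jaw":0,"travel":[0,0.25,0.01],"twist":0},
    {"jaw":0,"travel":[0,0.27,0.01],"twist":0},
  ],
)

```text
time: 18.45
tool_pos: [0.5517, 0.0663, 0.0139]
tool_rot: [3.109, -0.627, -0.132]
contact_force: [0.2, 31.6, 3.7]
opening: 0.0194
```

Emit:
carry_out(
  series=[
    {"jaw":0,"travel":[0,-0.35,-0.01],"twist":0},
    {"jaw":0,"travel":[0,0,0],"twist":0},
  ],
)

```text
time: 18.7
tool_pos: [0.5551, 0.0869, 0.0141]
tool_rot: [3.109, -0.629, -0.135]
contact_force: [-0.4, 0.2, -2.0]
opening: 0.02
```

```bash
python3 st.py; python3 goal.py
```

```text
18.7 q [ 0.121  0.599  2.162  3.828  0.288 -2.027] p [0.5551 0.0869 0.0141] rot [ 3.109 -0.629 -0.135] z [ 0.578 -0.111 -0.808] y [-0.154 -0.988  0.026] F [-0.4  0.2 -2. ] 0.02
face [0.592  0.0407 0.0258] gap 0.0001 lateral(+x) 0.0002 TCP [0.5551 0.0869 0.0141]
```

Emit:
carry_out(
  series=[
    {"jaw":0,"travel":[0,0.2,0.01],"twist":0},
    {"jaw":0,"travel":[0,0.2,0.01],"twist":0},
  ],
)

```text
time: 18.95
tool_pos: [0.5516, 0.0643, 0.0135]
tool_rot: [3.109, -0.626, -0.129]
contact_force: [-1.0, 47.6, 9.2]
opening: 0.0196
```

Emit:
carry_out(
  series=[
    {"jaw":0,"travel":[0,-0.3,-0.01],"twist":0},
    {"jaw":0,"travel":[0,0,0],"twist":0},
  ],
)

```text
time: 19.2
tool_pos: [0.5547, 0.0807, 0.0139]
tool_rot: [3.109, -0.629, -0.135]
contact_force: [-0.5, 0.5, -0.6]
opening: 0.02
```

```bash
python3 st.py; python3 goal.py
```

```text
19.2 q [ 0.105  0.598  2.168  3.786  0.29  -1.998] p [0.5547 0.0807 0.0139] rot [ 3.109 -0.629 -0.135] z [ 0.578 -0.111 -0.808] y [-0.154 -0.988  0.026] F [-0.5  0.5 -0.6] 0.02
face [0.5916 0.0346 0.0256] gap -0.0061 lateral(+x) 0.0004 TCP [0.5547 0.0807 0.0139]
```

Emit:
carry_out(
  series=[
    {"jaw":0,"travel":[0,0.1,0.0],"twist":0},
    {"jaw":0,"travel":[0,0.19,0.01],"twist":0},
  ],
)

```text
time: 19.45
tool_pos: [0.5519, 0.0642, 0.0135]
tool_rot: [3.109, -0.627, -0.132]
contact_force: [-3.6, 47.7, 12.3]
opening: 0.0197
```

Emit:
carry_out(
  series=[
    {"jaw":0,"travel":[0,-0.3,-0.01],"twist":0},
    {"jaw":0,"travel":[0,0,0],"twist":0},
  ],
)

```text
time: 19.7
tool_pos: [0.5549, 0.081, 0.0138]
tool_rot: [3.109, -0.629, -0.136]
contact_force: [0.6, 1.1, -1.3]
opening: 0.0196
```

```bash
python3 st.py; python3 goal.py;  python3 - <<'E'
from h import *
a=robot.read_camera("wrist"); b=robot.read_camera("side")[215:335,260:420]
b=cv2.resize(b,(640,480),interpolation=cv2.INTER_CUBIC)
cv2.imwrite("pics/p5.png",cv2.resize(np.hstack([a,b]),(800,300)))
E
```

```text
19.7 q [ 0.107  0.599  2.168  3.789  0.29  -2.   ] p [0.5549 0.081  0.0138] rot [ 3.109 -0.629 -0.136] z [ 0.578 -0.111 -0.808] y [-0.154 -0.988  0.026] F [ 0.6  1.1 -1.3] 0.0196
face [0.5918 0.0349 0.0255] gap -0.0058 lateral(+x) 0.0006 TCP [0.5549 0.081  0.0138]
```

View pics/p5.png

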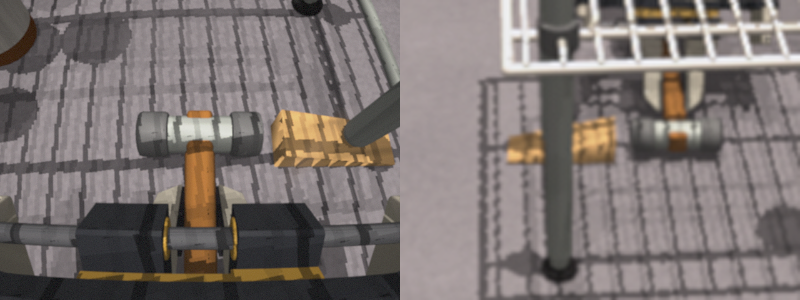

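Emit:
carry_out(
  series=[
    {"jaw":0,"travel":[0,0.13,0.0],"twist":0},
    {"jaw":0,"travel":[0,0.19,0.01],"twist":0},
  ],
)

```text
time: 20.05
tool_pos: [0.5515, 0.0636, 0.0135]
tool_rot: [3.109, -0.626, -0.129]
contact_force: [-3.9, 53.4, 13.6]
opening: 0.0196
```

Emit:
carry_out(
  series=[
    {"jaw":0,"travel":[0,-0.3,-0.01],"twist":0},
    {"jaw":0,"travel":[0,0,0],"twist":0},
  ],
)

```text
time: 20.3
tool_pos: [0.5548, 0.0799, 0.0138]
tool_rot: [3.109, -0.629, -0.136]
contact_force: [-0.1, 1.1, -0.2]
opening: 0.0194
```

Emit:
carry_out(
  series=[
    {"jaw":0,"travel":[0,0.13,0.0],"twist":0},
    {"jaw":0,"travel":[0,0.19,0.01],"twist":0},
  ],
)

```text
time: 20.55
tool_pos: [0.5512, 0.0631, 0.0134]
tool_rot: [3.109, -0.625, -0.127]
contact_force: [-5.2, 57.1, 14.1]
opening: 0.0201
```

Emit:
carry_out(
  series=[
    {"jaw":0,"travel":[0,-0.5,0],"twist":0},
    {"jaw":0,"travel":[0,0,0],"twist":0},
  ],
)

```text
time: 20.8
tool_pos: [0.5572, 0.0909, 0.0133]
tool_rot: [3.11, -0.63, -0.135]
contact_force: [-0.5, 2.5, 1.7]
opening: 0.0194
```

```bash
python3 st.py; python3 goal.py;  python3 - <<'E'
from h import *
a=robot.read_camera("wrist"); b=robot.read_camera("side")[215:335,260:420]
b=cv2.resize(b,(640,480),interpolation=cv2.INTER_CUBIC)
cv2.imwrite("pics/p6.png",cv2.resize(np.hstack([a,b]),(800,300)))
E
```

```text
20.8 q [ 0.131  0.604  2.154  3.85   0.29  -2.04 ] p [0.5572 0.0909 0.0133] rot [ 3.11  -0.63  -0.135] z [ 0.579 -0.111 -0.808] y [-0.154 -0.988  0.026] F [-0.5  2.5  1.7] 0.0194
face [0.5941 0.0448 0.0251] gap 0.0043 lateral(+x) 0.0018 TCP [0.5572 0.0909 0.0133]
```

View pics/p6.png

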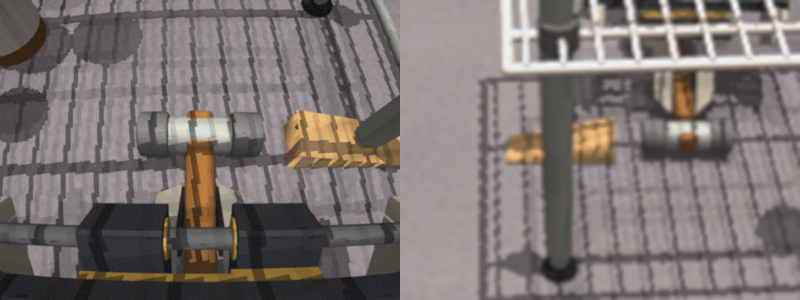

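Run:
```python
from h import *
D=cal("side"); b0=cv2.imread("pics/side0.png"); b1=robot.read_camera("side"); cv2.imwrite("pics/side_now.png",b1)
def edges(im):
    s=im[:,:,2].astype(float)-im[:,:,0]  # R-B
    o=[]
    for r in range(262,284):
        row=s[r,300:375]; m=row>45
        if m.sum()<4: continue
        i=np.flatnonzero(m); L,Rr=i[0],i[-1]
        f=lambda a,c:(45-row[a])/(row[c]-row[a]) 
        o.append((r,round(300+L-1+f(L-1,L),2),round(300+Rr+1-f(Rr+1,Rr),2)))
    return o
for im in(b0,b1):
    e=edges(im); print(e)
# mm per px along wedge axis near the wedge
a=proj(D,[.5918,.0407,.0145]); b=proj(D,[.5918-.0022,.0407-.0199,.0145]); print(a,b,"px per 20mm",a-b)
for r in robot.regions_of("side","wedge")[:2]: print(r["score"],r["xy"],ray(D,r["xy"],.012))
C=cal("wrist")
for r in robot.regions_of("wrist","wedge")[:2]: print(r["score"],r["xy"])
```

```text
[(262, np.float64(345.29), np.float64(353.87)), (263, np.float64(343.33), np.float64(353.84)), (264, np.float64(338.05), np.float64(354.21)), (265, np.float64(332.79), np.float64(354.56)), (266, np.float64(329.06), np.float64(354.63)), (267, np.float64(329.0), np.float64(354.63)), (268, np.float64(328.94), np.float64(354.84)), (269, np.float64(314.0), np.float64(354.98)), (270, np.float64(312.74), np.float64(355.1)), (271, np.float64(312.24), np.float64(354.95)), (272, np.float64(312.4), np.float64(354.71)), (273, np.float64(312.48), np.float64(354.56)), (274, np.float64(312.29), np.float64(354.4)), (275, np.float64(311.72), np.float64(354.12)), (276, np.float64(311.28), np.float64(353.61)), (277, np.float64(311.27), np.float64(353.24)), (278, np.float64(311.38), np.float64(352.57)), (279, np.float64(311.65), np.float64(341.38))]Traceback (most recent call last):
  File "<stdin>", line 14, in <module>
  File "<stdin>", line 11, in edges
  File "<stdin>", line 10, in <lambda>
IndexError: index 75 is out of bounds for axis 0 with size 75
```

Run:
```python
from h import *
D=cal("side")
for f,c1 in(("side0",375),("side_now",354)):
    im=cv2.imread(f"pics/{f}.png"); s=im[:,:,2].astype(float)-im[:,:,0]; o=[]
    for r in range(270,278):
        row=s[r,300:c1]; i=np.flatnonzero(row>45); L,Rr=i[0],i[-1]
        o.append((L-1+(45-row[L-1])/(row[L]-row[L-1])+300, 300+Rr+(row[Rr]-45)/(row[Rr]-row[min(Rr+1,c1-301)]+1e-9)))
    print(f,np.median(o,0),np.round(o,1).tolist())
a=proj(D,[.5918,.0407,.0145]); b=proj(D,[.5918-.0022,.0407-.0199,.0145]); print("px per 20mm",a-b)
print(proj(D,[.5815,-.041,.014]), proj(D,[.5918,.0407,.0145]))
```

```text
side0 [312.26488095 354.47777778] [[312.7, 355.1], [312.2, 354.9], [312.4, 354.7], [312.5, 354.6], [312.3, 354.4], [311.7, 354.1], [311.3, 353.6], [311.3, 353.2]]
side_now [302.6016016 345.1229097] [[303.5, 345.8], [303.2, 345.6], [303.1, 345.0], [302.9, 345.1], [302.4, 345.2], [302.1, 345.1], [302.0, 344.8], [301.8, 344.3]]
px per 20mm [[ 8.52720624 -0.2653944 ]]
[[319.76993658 271.10610428]] [[354.90371859 270.21429824]]
```

```bash
python3 to.py 0 "(.55,.115,.016)" "(.42,.10,.03)" "(.40,.05,.055)" "(.395,-.25,.055)" "(.395,-.25,.014)"
```

```text
y [-0.155 -0.988  0.026] x [ 0.801 -0.11   0.589]
(.55,.115,.016) [-0.11 -0.4  -0.15]
(.42,.10,.03) [-1.57  0.59 -1.41]
(.40,.05,.055) [ 0.07  0.89 -0.44]
(.395,-.25,.055) [0.48 4.95 0.51]
(.395,-.25,.014) [-0.4  -0.02  0.55]
```

Emit:
carry_out(
  series=[
    {"jaw":0,"travel":[-0.11,-0.4,-0.15],"twist":0},
    {"jaw":0,"travel":[-0.5,0.2,-0.5],"twist":0},
    {"jaw":0,"travel":[-0.55,0.2,-0.45],"twist":0},
    {"jaw":0,"travel":[-0.52,0.2,-0.46],"twist":0},
    {"jaw":0,"travel":[0.07,0.7,-0.44],"twist":0},
    {"jaw":0,"travel":[0.1,0.75,0],"twist":0},
  ],
)

```text
time: 21.7
tool_pos: [0.3986, 0.02, 0.0595]
tool_rot: [3.109, -0.629, -0.133]
contact_force: [2.1, 0.0, -1.4]
opening: 0.0195
```

```bash
python3 st.py; python3 to.py 0 "(.395,-.25,.055)" "(.395,-.25,.014)"
```

```text
21.7 q [-0.101  0.354  2.581  3.266  0.424 -1.658] p [0.3986 0.02   0.0595] rot [ 3.109 -0.629 -0.133] z [ 0.578 -0.11  -0.808] y [-0.152 -0.988  0.026] F [ 2.1  0.  -1.4] 0.0195
y [-0.152 -0.988  0.026] x [ 0.802 -0.107  0.588]
(.395,-.25,.055) [0.39 4.45 0.52]
(.395,-.25,.014) [-0.4  -0.02  0.55]
```

Emit:
carry_out(
  series=[
    {"jaw":0,"travel":[0.08,0.9,0.1],"twist":0},
    {"jaw":0,"travel":[0.08,0.9,0.1],"twist":0},
    {"jaw":0,"travel":[0.08,0.9,0.1],"twist":0},
    {"jaw":0,"travel":[0.08,0.9,0.1],"twist":0},
    {"jaw":0,"travel":[0.07,0.85,0.1],"twist":0},
    {"jaw":0,"travel":[0,0,0],"twist":0},
  ],
)

```text
time: 22.45
tool_pos: [0.3994, -0.2212, 0.0572]
tool_rot: [3.105, -0.634, -0.14]
contact_force: [-0.1, 0.4, -1.4]
opening: 0.0198
```

```bash
python3 st.py; python3 to.py 0 "(.395,-.25,.02)" "(.395,-.25,.015)"
```

```text
22.45 q [-0.982  0.403  2.424  1.92   0.461 -1.108] p [ 0.3994 -0.2212  0.0572] rot [ 3.105 -0.634 -0.14 ] z [ 0.582 -0.119 -0.805] y [-0.161 -0.987  0.029] F [-0.1  0.4 -1.4] 0.0198
y [-0.161 -0.987  0.029] x [ 0.797 -0.112  0.593]
(.395,-.25,.02) [-0.37  0.47  0.51]
(.395,-.25,.015) [-0.05 -0.    0.07]
```

Emit:
carry_out(
  series=[
    {"jaw":0,"travel":[-0.18,0.24,0.25],"twist":0},
    {"jaw":0,"travel":[-0.18,0.24,0.25],"twist":0},
    {"jaw":0,"travel":[0,0,0],"twist":0},
  ],
)

```text
time: 22.82
tool_pos: [0.3952, -0.2452, 0.0199]
tool_rot: [3.111, -0.632, -0.139]
contact_force: [-0.3, 0.6, -1.8]
opening: 0.0193
```

```bash
python3 st.py; python3 head.py
```

```text
22.82 q [-1.043  0.537  2.409  2.038  0.522 -1.314] p [ 0.3952 -0.2452  0.0199] rot [ 3.111 -0.632 -0.139] z [ 0.58  -0.112 -0.807] y [-0.156 -0.987  0.025] F [-0.3  0.6 -1.8] 0.0193
px [319.3 214.7] world [ 0.4385 -0.25    0.0306]
px [416.4 214.7] world [ 0.4319 -0.2914  0.0317]
px [222.2 215. ] world [ 0.445  -0.2085  0.0296]
```

Emit:
carry_out(
  series=[
    {"jaw":0,"travel":[-0.05,0,0.07],"twist":0},
    {"jaw":0,"travel":[0,0,0],"twist":0},
  ],
)

```text
time: 23.08
tool_pos: [0.3961, -0.2451, 0.0162]
tool_rot: [3.108, -0.634, -0.134]
contact_force: [-1.6, 0.7, 2.4]
opening: 0.0195
```

Emit:
carry_out(
  series=[
    {"jaw":20,"travel":[0,0,0],"twist":0},
    {"jaw":60,"travel":[0,0,0],"twist":0},
    {"jaw":60,"travel":[0,0,0],"twist":0},
    {"jaw":100,"travel":[0,0,0],"twist":0},
    {"jaw":100,"travel":[0,0,0],"twist":0},
    {"jaw":100,"travel":[0,0,0],"twist":0},
  ],
)

```text
time: 23.82
tool_pos: [0.3961, -0.246, 0.0158]
tool_rot: [3.107, -0.634, -0.135]
contact_force: [0.1, -0.2, -0.4]
opening: 0.065
```

Emit:
carry_out(
  series=[
    {"jaw":100,"travel":[0,0,0],"twist":0},
    {"jaw":100,"travel":[0,0,0],"twist":0},
    {"jaw":100,"travel":[0,0,-0.3],"twist":0},
    {"jaw":100,"travel":[0,0,-0.6],"twist":0},
    {"jaw":100,"travel":[0,0,-0.8],"twist":0},
    {"jaw":100,"travel":[0,0,-0.8],"twist":0},
    {"jaw":100,"travel":[0.3,0,-0.6],"twist":0},
    {"jaw":100,"travel":[0,0,0],"twist":0},
  ],
)

```text
time: 24.82
tool_pos: [0.314, -0.2311, 0.1675]
tool_rot: [3.1, -0.647, -0.129]
contact_force: [0.1, -0.3, -0.8]
opening: 0.0918
```

```bash
python3 st.py
python3 - <<'E'
from h import *
cv2.imwrite("pics/w7.png",robot.read_camera("wrist"))
E
```

```text
24.82 q [-1.332 -0.018  2.403  0.986  0.715 -0.377] p [ 0.314  -0.2311  0.1675] rot [ 3.1   -0.647 -0.129] z [ 0.592 -0.119 -0.797] y [-0.153 -0.988  0.033] F [ 0.1 -0.3 -0.8] 0.0918
```

View pics/w7.png

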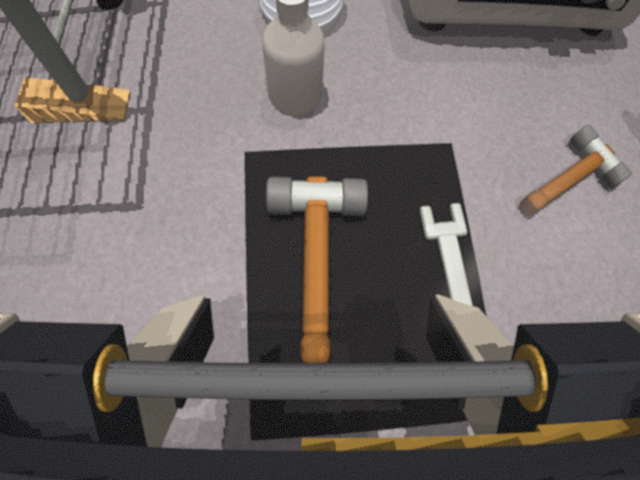

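Run:
```python
from fit import *
C=cal("wrist")
o=[(C,(24,79),(.017,.05,.029)),(C,(16,105),(-.017,.05,.029)),(C,(28,123),(-.017,.05,0)),(C,(126,120),(-.017,-.05,0.001)),(C,(130,90),(.017,-.05,.005))]
w,r=fit(o,[.585,-.03,-.1]); leg=ray(C,(78,92),.025)[0]; b=w[:2]+[-np.sin(w[2])*.05,np.cos(w[2])*.05]
y=np.array([-np.sin(w[2]),np.cos(w[2])]); d=b-leg[:2]; print(w,r.round(1).tolist(),leg,"dist",d@y,"lat",d@[y[1],-y[0]])
print(robot.hand_in())
```

```text
[ 0.58223491 -0.03131232 -0.14870105] [[0.6, -1.3], [-0.9, 1.1], [3.9, 0.4], [-0.6, 0.1], [-0.3, -0.4]] [ 0.58042127 -0.04021835  0.025     ] dist 0.05907644328950209 lat 0.0004741651880458783
the job is handed in; nothing more can be done
None
```

The wedge has been tapped in until it stopped advancing, the mallet is flat on the mat again, and the job is handed in. The hand-in gave no verdict.

- **Taps:** I gave the wedge six separate taps, drawing the mallet off after each. Forces read at the wrist were about 32, 48, 48, 53 and 57 N; I did not read the first one. The later taps were firmer than the 15–40 N named in the task but well under the 100 N limit. I read only the force at the end of each stroke, not the peak of the blow.
- **Wedge:** It moved in by about 22 mm in all and did not advance on the last three taps. The final view puts its butt about 59 mm from the leg's axis, roughly 3 mm past the point where it nips. That is a little short of the 4–11 mm you gave, but my measuring error is about 2 mm. The leg is within about 1 mm of the wedge's centreline, and the wedge is about 3 degrees off the rack's axis. I could not measure the force between wedge and leg directly; I take it to be over 10 N because the wedge held against about 57 N.
- **Mallet and the rest:** The mallet lies inside the mat's outline with the gripper clear of it. The bottle, dishes and spanner in the final view look unmoved. I did not check the tube rack, beaker and amber bottle separately at the end.
- **Gripper lean:** The moves offer no way to tilt the gripper. I leaned it about 34–36 degrees by pushing against the arm's joint limits. During this the wrist force read 56 N for a moment in free air, against a limit of 120 N.

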